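# Load a tip-guard box through the swing gate of a feed lane

### The arm

A 6-joint arm with a two-finger parallel gripper is mounted at the origin on a cart in front of the work surface, level with it; the furniture and walls round the work are solid. World frame = base frame: x ahead of the robot, y to its left, z up, the work surface at z = 0. Lengths are in m, angles in rad, forces in N, time in s.
With the tool pointing down it reaches from about 0.25 to 0.725 m from the base axis. Payload 4 kg.
Tool frame: the origin (TCP) lies on the centre line of the jaws, within the pads' length; the fingertips stand 17 mm ahead of it and the grasp point (between the pads) lies 2 mm behind it; z points along the fingers, x is the direction in which the jaws open and shut, and the axes are right-handed (so a half turn about z gives the same grasp; the last joint's range is limited). The gripper opens to 85 mm and grips with 20 to 120 N. Pads are 22 mm wide; open, the fingers measure 114 mm over their backs; the gripper's body (76 mm by 85 mm) begins 54 mm behind the grasp point. The pads swing forward as they close: fully open they stand 13 mm farther back than shut.
Start: joints at [1.162, 0.241, 0.005, 1.335, 0, 1.571], TCP at [0.199, 0.459, 0.248] pointing down, gripper open.
Joint ranges: [-2.72, 2.72], [-1.05, 1.87], [-1.09, 1.28], [-1.99, 2.15], [-1.42, 1.44], [-3.14, 3.14]. Speed limits (rad/s): [2.79, 2.79, 3.14, 3.14, 3.14, 3.14].

### API

Orientations are given as a unit quaternion [x, y, z, w].
In Python, from workcell import bot gives the robot as it stands.
- The arm moves only by the tool jog_arm, never from a script. Its arguments are lists of equal length, an entry for each row: "jaw": the closure, from 0 (fully open) to 1 (shut); "linear": the shift along the tool's x, y, z in m, a list of three; "delta_rot": the turn, a rotation vector about the tool's x, y, z in degrees, a list of three. A call has exactly 8 rows; each row is the pose to reach, as a shift and turn from the pose commanded when the call began, along the tool's axes at that moment; what a row does not reach only later rows make up. A row lasts 1/12 s, in which the tool goes at most 41.7 mm and 7.16 degrees, less where a joint would pass 70% of its speed; a pose out of reach is approached as far as the arm can. A call with a gripper value outside its range is refused whole. The fingers move at their own pace and stop on an object; the grip force is fixed at half the most. Time passes only in rows, so rows that repeat a pose let the fingers close, or fill a call up. It gives the time, the measured TCP pose, the force and the opening at its end, in the units of the state.
- bot.get_obs(): the state, without advancing time (a new reading comes with each control period).
- bot.camera(name): name is "scene" or "side" or "wrist"; returns (picture, depth): 400x640x3 uint8, red, green, blue; 400x640 float32, m along the optical axis (not along the pixel's ray), 0 where there is no reading.
- bot.calibration(name): a dict with "fovy" (degrees; the focal length in pixels is half the picture's height over the tangent of half this angle, whatever the lens; pixels are square), "cx", "cy" (the principal point, pixels), "origin" and "orientation" of the camera in the world. Camera axes: x right, y down, z forward; pixel columns grow to the right and rows downward; lengths in m; the calibration is good to about 2 mm. A picture is of the moment at which its call begins: read the wrist's pose just before it. calibration takes no time and is no camera call; for the wrist camera it gives the pose at the moment of the call.
- bot.job_done(): hands the job in, once; it reports no verdict.
The state is a dict: "clock": time; "joint_pos": joint angles; "joint_vel": joint speeds; "tau": joint torques, N m; "eef_pos": TCP position; "tool_rot": TCP orientation; "ft_force": force on the tool from outside, world axes, zero at the start; "ft_torque": the same for the moment, N m; "grip_width": finger opening in m.
Only numpy, scipy, OpenCV 4.12 (cv2) and the standard library are available. Lean on these libraries where they do the work, as an engineer would, in place of code of your own. Each camera call takes 0.05 s, during which the arm holds its last target.

### The job

Set the small flat-lidded box of tip guards down in front of the feed lane, long side along the lane, then let go and push it from behind along the lane floor, through the spring-shut swing gate, until it bears on the sprung buffer plate. Press it against the plate gently and steadily with about 8 N (never more than 15 N) for about a second, then withdraw so that the gate swings shut behind the box. Do not disturb the steel bowl and the magnifier.

Things in the scene. Friction and masses are not known exactly. Their poses are not given: they have to be found in the camera images.
- pack_center (a point): Centre (half-way up) of the loose closed rectangular box of tip guards, 40 mm (its x) by 60 mm (its y, the long side) by 26 mm high (its z up), 100 to 200 g; starts flat on the table to the right of the lane.
- lane: Feed lane: fixed, open-topped metal channel. Origin on the table (z = 0) on its middle line, in the plane of the shut gate; x = push direction, y = left, z up. Base plate x -135 to 242, y -46 to 46 mm; its top, the floor the box slides on, is at z = 4 mm. Nothing on it is higher than 45 mm. Past the gate, friction adds up to about 1 N to the push.
- load_spot (a point): Middle of the open loading apron (lane x -135 to -61 mm, no walls), on the floor's top at lane x = -80 mm, y = 0; axes as the lane's. Set the box down here, long side along lane x, centred to about 10 mm, so that fingers astride it stay clear of the walls.
- gate_line (a point): Middle of the shut gate at floor height (lane x = 0, y = 0; axes as the lane's). Walls 30 mm above the floor: flared lips at x -61 to -43 mm, then inner faces y = -26 mm (right) and +26 mm (left; +36 mm behind the gate, a recess for the open leaf). Shut fingers up to 40 mm across pass between them from above; fingers astride the box do not.
- gate (a joint): Angle of the swing gate: 0 shut across the lane, up to 1.5 as the leaf swings in (to +x only). Upright pin at lane x = 0, y = 31 mm; leaf 4 mm thick, reaches 55 mm from the pin, 2 to 30 mm above the floor. A light spring (0.015 N m shut, 0.05 open) shuts it; the box opens it with 2 to 5 N. A box pressed home lies beyond its sweep. Lift the fingers out upwards.
- buffer: Guide strip fixed on the lane floor; origin at lane x = 0, y = 0, floor height, axes as the lane's. Clamped on it is a block with a sprung plate (44 wide, 24 high) facing the gate. The free plate face stands anywhere from lane x = 135 to 195 mm, NOT reported: find it by touch. It yields from 2 N on, 0.67 mm a newton (8 N at 4 mm, 15 N at 8.7 mm), solid at 15 mm.
- bowl: Bystander: open steel bowl, 91 mm across, 36 mm high, origin under its centre; stands left of the lane.
- magnifier: Bystander: folding magnifier, 36 x 77 x 14 mm, origin under its centre; lies right of the lane.
Mind the look-alikes: they are no part of the job. There is more than one size of the part that bears pack_center; the job needs the smaller.

How it is judged:
By the outcome, as a careful person would: the job done as asked, in the order asked, and still so for the second after the job is handed in, with the robot touching nothing.
It also fails if it takes over 69 s, if anything falls off the work surface, if the arm or the gripper's body presses on something with over 40 N, if the wrist force passes 120 N, or if a joint passes its speed limit or range.

## Working session

There is one attempt and no reset: what is moved stays moved. The work goes in short steps, Python scripts to look and compute and a tool call to move; the robot and the scene stay as the last step left them, time stands still between calls to the robot, and variables do not carry over. Pictures are saved under pics/ and viewed, and the job is handed in when it is done.

Besides the shell and the picture viewer there is one more tool, called after "Call:" as name(argument=value, ...) on one line, values as JSON. jog_arm: Moves the arm, as the interface text tells. Its arguments: {"type":"object","properties":{"jaw":{"type":"array","items":{"type":"number"}},"linear":{"type":"array","items":{"type":"array","items":{"type":"number"}}},"delta_rot":{"type":"array","items":{"type":"array","items":{"type":"number"}}}},"required":["jaw","linear","delta_rot"]}

```bash
mkdir -p pics; ls
python3 - <<'E'
from workcell import bot
import cv2,numpy as np
o=bot.get_obs(); print(o)
for n in ("scene","side"):
    p,d=bot.camera(n); c=bot.calibration(n); print(n,c)
    cv2.imwrite(f"pics/{n}0.png",p[:,:,::-1]); np.savez(f"{n}0.npz",p=p,d=d)
E
```

```text
pics
{'clock': 0.0, 'joint_pos': array([1.16198524e+00, 2.41400330e-01, 3.73840559e-03, 1.33517483e+00,
       1.63871063e-05, 1.57080632e+00]), 'joint_vel': array([-0.00081666, -0.00100797, -0.00030288, -0.00017147,  0.00025096,
       -0.0010577 ]), 'tau': array([ 1.10393932e-03, -3.72316682e+01,  2.52408046e+01,  1.68859115e-02,
        8.11737391e-05, -9.53868238e-06]), 'eef_pos': array([0.19852427, 0.45826625, 0.24742463]), 'tool_rot': array([ 8.35920572e-01,  5.48849484e-01, -8.57309889e-04,  5.53103688e-04]), 'ft_force': array([-0.22159618,  0.36128208,  0.11025652]), 'ft_torque': array([-0.06554305, -0.01479516,  0.05370217]), 'grip_width': 0.08529714285038249}
scene {'fovy': 46.57328698710847, 'cx': 319.7141420031924, 'cy': 201.82970474252122, 'origin': array([-0.05421023, -0.78964323,  0.82522039]), 'orientation': array([ 0.83108207, -0.43547562,  0.16971193, -0.30143231])}
side {'fovy': 50.72540317338944, 'cx': 319.8940938759683, 'cy': 203.12343713173516, 'origin': array([0.46484415, 0.40603094, 0.74107433]), 'orientation': array([-0.0195314 ,  0.9032809 , -0.42819555,  0.01872716])}
```

View pics/scene0.png

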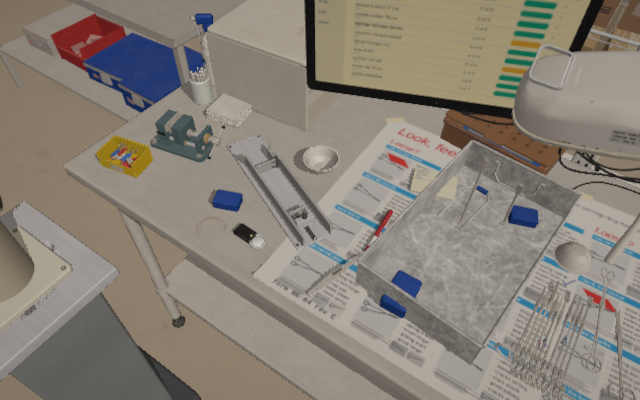

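View pics/side0.png

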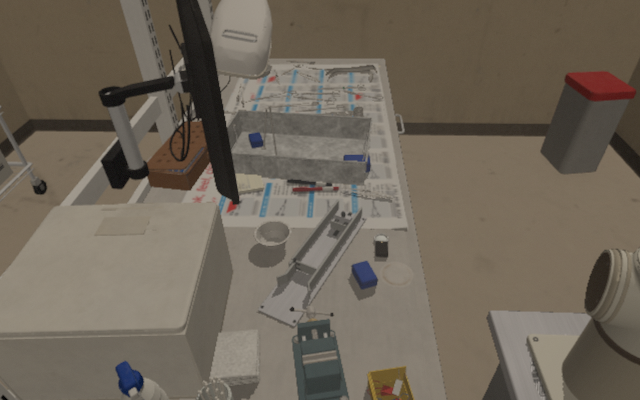

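```bash
cat > h.py <<'E'
import numpy as np, cv2
from scipy.spatial.transform import Rotation as R
def ray(c,u,v,H=400):
    f=H/2/np.tan(np.radians(c["fovy"])/2)
    d=R.from_quat(c["orientation"]).apply(np.stack([(np.asarray(u,float)-c["cx"])/f,(np.asarray(v,float)-c["cy"])/f,np.ones_like(np.asarray(u,float))],-1))
    return np.array(c["origin"]),d
def onplane(c,u,v,z):
    o,d=ray(c,u,v); return o+d*((z-o[2])/d[...,2])[...,None]
def cloud(c,dep):
    v,u=np.mgrid[0:400,0:640]; o,d=ray(c,u,v); return o+d*dep[...,None]
def proj(c,P,H=400):
    f=H/2/np.tan(np.radians(c["fovy"])/2)
    q=R.from_quat(c["orientation"]).inv().apply(np.asarray(P,float)-c["origin"])
    return np.stack([q[...,0]/q[...,2]*f+c["cx"],q[...,1]/q[...,2]*f+c["cy"]],-1)
E
python3 - <<'E'
from workcell import bot
from h import *
for n,(x0,y0,x1,y1) in dict(scene=(190,120,350,260),side=(240,190,420,330)).items():
    z=np.load(n+"0.npz"); c=bot.calibration(n); p=z['p']; P=cloud(c,z['d'])
    cv2.imwrite(f"pics/{n}0c.png",cv2.resize(p[y0:y1,x0:x1,::-1],None,fx=4.4 if n=="side" else 4.8,fy=4.2,interpolation=cv2.INTER_CUBIC))
    # blue mask
    hsv=cv2.cvtColor(p,cv2.COLOR_RGB2HSV); m=cv2.inRange(hsv,(105,120,50),(130,255,255))
    k,l,s,ce=cv2.connectedComponentsWithStats(m)
    for i in range(1,k):
        if s[i,4]>60:
            q=P[l==i]; q=q[np.isfinite(q).all(1)]
            print(n,s[i],ce[i].round(),np.median(q,0).round(3), np.percentile(q[:,2],[5,95]).round(3))
            zt=np.percentile(q[:,2],90); t=q[np.abs(q[:,2]-zt)<.004]
            r=cv2.minAreaRect((t[:,:2]*1000).astype(np.float32)); print("   top",zt.round(3),r)
E
```

```text
Traceback (most recent call last):
  File "h.py", line 10, in cloud
    v,u=np.mgrid[0:400,0:640]; o,d=ray(c,u,v); return o+d*dep[...,None]
                                   ~~~^^^^^^^
  File "h.py", line 5, in ray
    d=R.from_quat(c["orientation"]).apply(np.stack([(np.asarray(u,float)-c["cx"])/f,(np.asarray(v,float)-c["cy"])/f,np.ones_like(np.asarray(u,float))],-1))
  File "scipy/spatial/transform/_rotation.pyx", line 2580, in scipy.spatial.transform._rotation.Rotation.apply
ValueError: Expected input of shape (3,) or (P, 3), got (400, 640, 3).
```

```bash
sed -i 's/d=R.from_quat(c\["orientation"\]).apply(\(.*\))$/d=\1@R.from_quat(c["orientation"]).as_matrix().T/; s/q=R.from_quat(c\["orientation"\]).inv().apply(\(.*\))$/q=(\1)@R.from_quat(c["orientation"]).as_matrix()/' h.py
cat > a.py <<'E'
from workcell import bot
from h import *
for n,(x0,y0,x1,y1) in dict(scene=(190,120,350,260),side=(240,190,420,330)).items():
    z=np.load(n+"0.npz"); c=bot.calibration(n); p=z['p']; P=cloud(c,z['d'])
    cv2.imwrite(f"pics/{n}0c.png",cv2.resize(p[y0:y1,x0:x1,::-1],None,fx=4.2,fy=4.2,interpolation=cv2.INTER_CUBIC))
    hsv=cv2.cvtColor(p,cv2.COLOR_RGB2HSV); m=cv2.inRange(hsv,(105,120,50),(130,255,255))
    k,l,s,ce=cv2.connectedComponentsWithStats(m)
    for i in range(1,k):
        if s[i,4]>60:
            q=P[l==i]; q=q[np.isfinite(q).all(1)]
            print(n,s[i],ce[i].round(),np.median(q,0).round(3), np.percentile(q[:,2],[5,95]).round(3))
            zt=np.percentile(q[:,2],90); t=q[np.abs(q[:,2]-zt)<.004]
            r=cv2.minAreaRect((t[:,:2]*1000).astype(np.float32)); print("   top",zt.round(3),r)
E
python3 a.py
```

```text
scene [195  14  18  18 199] [204.  20.] [0.747 0.114 0.193] [0.173 0.205]
   top 0.204 ((750.5902709960938, 119.49077606201172), (16.80862045288086, 41.29578399658203), 51.86355972290039)
scene [  85   33   96   79 3952] [139.  68.] [ 1.107  1.083 -0.525] [-0.546 -0.495]
   top -0.496 ((1123.673583984375, 898.3737182617188), (258.5099182128906, 337.6544189453125), 89.67384338378906)
scene [185  47  19  25 277] [194.  59.] [ 1.308  0.868 -0.499] [-0.506 -0.491]
   top -0.493 ((1306.1925048828125, 868.3396606445312), (210.69049072265625, 69.88982391357422), 51.7609977722168)
scene [86 68 18 16 84] [94. 75.] [ 1.002  1.314 -0.591] [-0.627 -0.568]
   top -0.571 ((1003.5362548828125, 1300.57177734375), (9.347583770751953, 94.18649291992188), 2.0079054832458496)
scene [213 190  29  21 472] [227. 200.] [ 0.404 -0.243  0.023] [0.006 0.027]
   top 0.026 ((407.8104553222656, -237.523681640625), (38.88191604614258, 57.0322380065918), 23.213335037231445)
scene [509 206  29  22 480] [524. 216.] [ 0.745 -0.813  0.027] [0.01 0.03]
   top 0.03 ((751.0975952148438, -810.970947265625), (38.25893020629883, 58.38850021362305), 17.6497859954834)
scene [392 271  30  26 413] [407. 283.] [ 0.439 -0.68   0.035] [0.031 0.037]
   top 0.037 ((438.7391052246094, -677.2871704101562), (49.41106414794922, 37.753746032714844), 89.74584197998047)
scene [380 295  26  23 295] [392. 306.] [ 0.381 -0.678  0.029] [0.009 0.036]
   top 0.035 ((384.1362609863281, -678.0989379882812), (49.09400177001953, 10.590410232543945), 86.5698013305664)
side [249 133  13   9  85] [255. 137.] [ 0.756 -0.805  0.027] [0.025 0.03 ]
   top 0.029 ((755.3629150390625, -805.8880615234375), (34.12604904174805, 57.284584045410156), 19.59266471862793)
side [116 362  27  34 538] [128. 378.] [0.749 0.125 0.203] [0.173 0.206]
   top 0.205 ((753.1611938476562, 125.39622497558594), (17.054462432861328, 43.1984748840332), 38.08158493041992)
```

View crops.

View pics/scene0c.png

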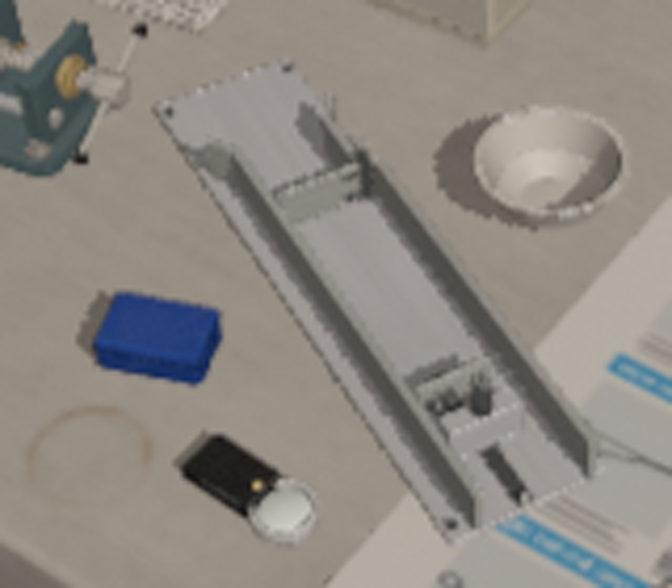

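View pics/side0c.png

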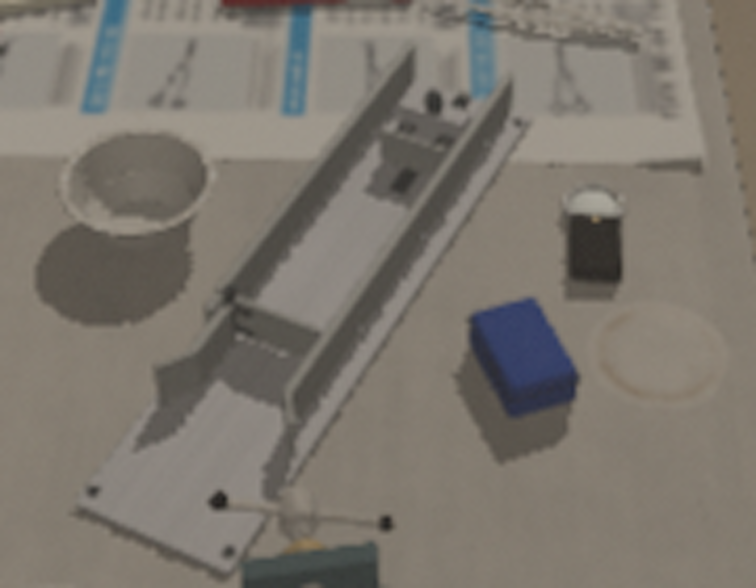

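```bash
cat > b.py <<'E'
from workcell import bot
from h import *
s=bot.calibration("scene"); d=bot.calibration("side")
def un(p,o): return (np.array(p,float)+.5)/4.2-.5+o
S=un([(155,107),(290,63),(455,540),(600,470)],(190,120)); D=un([(232,578),(78,508),(528,122)],(240,190))
A=onplane(s,S[:,0],S[:,1],.004); B=onplane(d,D[:,0],D[:,1],.004)
L=np.array([(-135,-46),(-135,46),(242,-46),(242,46)])/1e3
def fit(l,w):
    lc,wc=l.mean(0),w.mean(0); u=l-lc;v=w-wc
    th=np.arctan2((u[:,0]*v[:,1]-u[:,1]*v[:,0]).sum(),(u*v).sum())
    Rm=np.array([[np.cos(th),-np.sin(th)],[np.sin(th),np.cos(th)]]); t=wc-Rm@lc
    print(np.degrees(th),t,"res mm",((l@Rm.T+t-w)*1e3).round(1).tolist()); return th,t
print(A.round(4),B.round(4))
fit(L,A[:,:2]); fit(L[:3],B[:,:2]); fit(np.r_[L,L[:3]],np.r_[A,B][:,:2])
# box in depth side: z window
z=np.load("side0.npz");p=z['p'];hsv=cv2.cvtColor(p,cv2.COLOR_RGB2HSV); m=cv2.inRange(hsv,(105,120,30),(130,255,255));m[:, :300]=0;m[:200]=0
k,l,st,ce=cv2.connectedComponentsWithStats(m);i=1+st[1:,4].argmax();print(st[i],ce[i])
P=cloud(d,z['d'])[l==i];t=P[np.abs(P[:,2]-.026)<.004];print(len(t),P[:,2].max(),cv2.minAreaRect((t[:,:2]*1e3).astype(np.float32)))
E
python3 b.py
```

```text
[[ 0.554  -0.1037  0.004 ]
 [ 0.6335 -0.1453  0.004 ]
 [ 0.3992 -0.4437  0.004 ]
 [ 0.4789 -0.4798  0.004 ]] [[ 0.5542 -0.0946  0.004 ]
 [ 0.6356 -0.1323  0.004 ]
 [ 0.4007 -0.4334  0.004 ]]
-114.71085976025282 [ 0.53875128 -0.24449696] res mm [[-0.6, 1.1], [3.5, 4.2], [-3.4, -1.4], [0.5, -3.8]]
-114.32148982269835 [ 0.54029867 -0.23494151] res mm [[-0.2, 1.6], [2.2, 1.4], [-2.0, -3.1]]
-114.55023292076427 [ 0.53931115 -0.24038332] res mm [[-0.4, 5.2], [3.8, 8.6], [-2.3, 2.3], [1.7, 0.1], [-0.6, -3.9], [1.6, -4.4], [-3.8, -8.0]]
[370 274   5   5   9] [371.88888889 276.22222222]
9 0.02686916912097448 ((393.5629577636719, -218.945068359375), (14.510543823242188, 5.0088019371032715), 53.232032775878906)
```

```bash
cat > c.py <<'E'
from workcell import bot
from h import *
s=bot.calibration("scene"); d=bot.calibration("side")
zs=np.load("side0.npz");zc=np.load("scene0.npz")
for c,z,pts in ((s,zc,[(260,225),(200,180),(290,235),(240,137),(270,190)]),(d,zs,[(380,310),(300,225),(400,240),(275,305),(300,270)])):
    P=cloud(c,z['d']); print([P[v,u].round(4).tolist() for u,v in pts])
p=zs['p'];hsv=cv2.cvtColor(p,cv2.COLOR_RGB2HSV);print(hsv[274,365],hsv[280,360])
m=cv2.inRange(hsv,(100,90,20),(135,255,255));k,l,st,ce=cv2.connectedComponentsWithStats(m)
i=l[274,365];print(i,st[i],ce[i]);P=cloud(d,zs['d'])[l==i];t=P[np.abs(P[:,2]-.026)<.004];print(len(t),cv2.minAreaRect((t[:,:2]*1e3).astype(np.float32)))
E
python3 c.py
```

```text
[[0.4045, -0.3348, -0.0018], [0.4283, -0.1294, -0.0022], [0.4187, -0.408, 0.002], [0.6038, -0.1052, -0.0036], [0.4743, -0.3113, 0.0368]]
[[0.3785, -0.1483, -0.0021], [0.5712, -0.4058, 0.0016], [0.3163, -0.3618, -0.0016], [0.6025, -0.15, 0.0013], [0.5568, -0.2452, 0.0078]]
[115 111 103] [115  88  75]
38 [353 261  24  23 312] [364.09615385 271.93269231]
295 ((411.0506286621094, -231.40576171875), (36.42520523071289, 58.378135681152344), 20.940587997436523)
```

```bash
cat > d.py <<'E'
from workcell import bot
from h import *
s=bot.calibration("scene"); d=bot.calibration("side")
for n,c,t0 in (("scene",s,(.5387,-.2445)),("side",d,(.5403,-.235))):
    z=np.load(n+"0.npz");P=cloud(c,z['d']).reshape(-1,3)
    th=np.radians(-114.5);e=np.array([np.cos(th),np.sin(th)]);f=np.array([-e[1],e[0]])
    q=P[:,:2]-t0;X=q@e*1e3;Y=q@f*1e3;Z=P[:,2]*1e3
    H=np.full((16,16),-99)
    for i in range(16):
        for j in range(16):
            m=(X>-340+i*20)&(X<-320+i*20)&(Y>-160+j*20)&(Y<-140+j*20)
            if m.any(): H[i,j]=np.percentile(Z[m],97)
    print(n,"cols y from -150 step 20");
    for i in range(16): print(-330+i*20,H[i])
    if n=="scene":
      zz=Z.reshape(400,640);print("magn",P.reshape(400,640,3)[[233,238,245],[243,252,258]].round(3),"bowl",P.reshape(400,640,3)[158,321].round(3))
E
python3 d.py
```

```text
scene cols y from -150 step 20
-330 [  2 -99   0   1   0  72  92  95 202 216 217 216 217 217 217 217]
-310 [-99 -99 -99   0   1   0  44   1  28 214 217 217 216 217 216 217]
-290 [-99 -99 -99 -99   1   1  24  29  30 211 215 216 216 217 217 217]
-270 [-99 -99 -99   1   0  25  29  30  29  30 213 217 217 216 217 217]
-250 [ 76  75 -99   0   2   6  28  29  29  29 208 216 217 217 216 216]
-230 [ 77  77  76   0   1   0  25  28  29  29  29 212 217 217 217 217]
-210 [ 76  76  78  68 -99   0   0  27  29  29  28 209 215 216 217 217]
-190 [ 76  77  76  61 -99   0   0   3  28  23   1   1 212 216 216 216]
-170 [ 76  75  54  61  62   0   2   1   1   2   1   2 194 215 216 217]
-150 [ 12  33  60  61  57  63   1   0   0   1   1   2   1 210 216 217]
-130 [  8  53  60  57  55  63   5   4   5   5   3   1   0 186 215 217]
-110 [  0  10   8  51  55   3   6   5   5   5   4   1   1   1 211 216]
-90 [  1   0  30  34   0   6   4   5   5   5   4   1   2   1   1 214]
-70 [  0   1   1   0   0  16  32   5   5   5  25   1   1   1   1 196]
-50 [ 1  0  0  0  1  5 34  5  5 34 17  2  1  1  0  1]
-30 [  0   1   0   1   
[... 614 characters left out ...]
[ 77  76  76  12   1   0   0  28  29  28  28 211 216 217 216 216]
-190 [ 77  76  76  75  11   0   0   1  28  28   0   0 214 216 217 216]
-170 [ 76  76  73  33  59  11   1   1   0   1   0   1 193 216 216 217]
-150 [ 11  30  59  61  61  10   0   0   0   0   0   1   0 214 217 216]
-130 [  4  56  61  61  54  64  58   4   4   4   4   0   0  83 215 216]
-110 [  0  13  43  50  57   4   4   4   4   4   3   0   0   0 214 216]
-90 [  0   0  30  37   0   3   4   5   4   4   4   0   0   0   0 216]
-70 [  0   0   0   0   1   4   4   5   5   4   4   0   0   0   0 202]
-50 [  0   0   0   1   0   4  34   4   4  32  32   1   0   0 506 510]
-30 [  0   0   0   0   0   2  33   4   4  33  -1   0   0   0 515 521]
```

```bash
cat > e.py <<'E'
from workcell import bot
from h import *
o=bot.get_obs();c=bot.calibration("wrist");print(c["fovy"],c["origin"])
T=R.from_quat(o["tool_rot"]).as_matrix();print("cam in tool",T.T@(c["origin"]-o["eef_pos"]));print(T.T@R.from_quat(c["orientation"]).as_matrix())
E
python3 e.py
```

```text
66.90979043660504 [0.13001743 0.48772659 0.37460923]
cam in tool [-0.00048738 -0.07455624 -0.12710807]
[[ 9.99998816e-01  1.51726203e-03  2.56848429e-04]
 [-1.52632872e-03  9.56701496e-01  2.91066862e-01]
 [ 1.95897422e-04 -2.91066910e-01  9.56702679e-01]]
```

Call:
jog_arm(jaw=[0, 0, 0, 0, 0, 0, 0, 0], linear=[[-0.0286, 0.028, 0], [-0.0572, 0.056, 0], [-0.0858, 0.084, 0], [-0.1144, 0.112, 0], [-0.143, 0.14, 0], [-0.1716, 0.168, 0], [-0.2002, 0.196, 0], [-0.2288, 0.224, 0]], delta_rot=[[0, 0, 0], [0, 0, 0], [0, 0, 0], [0, 0, 0], [0, 0, 0], [0, 0, 0], [0, 0, 0], [0, 0, 0]])

```text
clock: 0.77
eef_pos: [0.3132, 0.1579, 0.2482]
tool_rot: [0.836, 0.549, -0.0, 0.0]
ft_force: [1.4, 0.9, -0.0]
grip_width: 0.0852
```

Call:
jog_arm(jaw=[0, 0, 0, 0, 0, 0, 0, 0], linear=[[-0.0286, 0.028, 0], [-0.0572, 0.056, 0], [-0.0858, 0.084, 0], [-0.1144, 0.112, 0], [-0.143, 0.14, 0], [-0.1716, 0.168, 0], [-0.2002, 0.196, 0], [-0.2288, 0.224, 0]], delta_rot=[[0, 0, 0], [0, 0, 0], [0, 0, 0], [0, 0, 0], [0, 0, 0], [0, 0, 0], [0, 0, 0], [0, 0, 0]])

```text
clock: 1.43
eef_pos: [0.4279, -0.1413, 0.248]
tool_rot: [0.836, 0.549, -0.0, -0.0]
ft_force: [0.3, 1.0, -0.3]
grip_width: 0.0856
```

Call:
jog_arm(jaw=[0, 0, 0, 0, 0, 0, 0, 0], linear=[[-0.015, 0.015, 0], [-0.03, 0.03, 0], [-0.046, 0.045, 0], [-0.046, 0.045, 0], [-0.046, 0.045, 0], [-0.046, 0.045, 0], [-0.046, 0.045, 0], [-0.046, 0.045, 0]], delta_rot=[[0, 0, 7], [0, 0, 14], [0, 0, 21], [0, 0, 28], [0, 0, 35], [0, 0, 42], [0, 0, 44.6], [0, 0, 44.6]])

```text
clock: 2.1
eef_pos: [0.4506, -0.1993, 0.2477]
tool_rot: [0.982, 0.19, -0.001, -0.0]
ft_force: [-0.4, -0.8, 0.6]
grip_width: 0.0854
```

```bash
cat > f.py <<'E'
from workcell import bot
from h import *
import pickle
o=bot.get_obs();c=bot.calibration("wrist");p,d=bot.camera("wrist")
T=R.from_quat(o["tool_rot"]).as_matrix();print(o["clock"],o["eef_pos"].round(4),"yaw",np.degrees(np.arctan2(T[1,0],T[0,0])),T[:,2].round(4),o["ft_force"].round(2))
pickle.dump((o,c,p,d),open("w1.pkl","wb"));cv2.imwrite("pics/w1.png",p[:,:,::-1])
hsv=cv2.cvtColor(p,cv2.COLOR_RGB2HSV);m=cv2.inRange(hsv,(105,90,20),(130,255,255));k,l,st,ce=cv2.connectedComponentsWithStats(m)
P=cloud(c,d)
for i in range(1,k):
    if st[i,4]>300:
        q=P[l==i];t=q[np.abs(q[:,2]-.026)<.004];print(st[i],ce[i],q[:,2].max())
        if len(t)>10:print(cv2.minAreaRect((t[:,:2]*1e3).astype(np.float32)))
E
python3 f.py
```

```text
2.1 [ 0.4506 -0.1993  0.2477] yaw 21.9266222205954 [-1.2e-03  6.0e-04 -1.0e+00] [-0.4  -0.76  0.61]
[ 260  161   34   48 1518] [276.87549407 184.64097497] 0.3749051219455439
((409.7371826171875, -233.14306640625), (38.396488189697266, 57.65278625488281), 22.282577514648438)
```

View pics/w1.png

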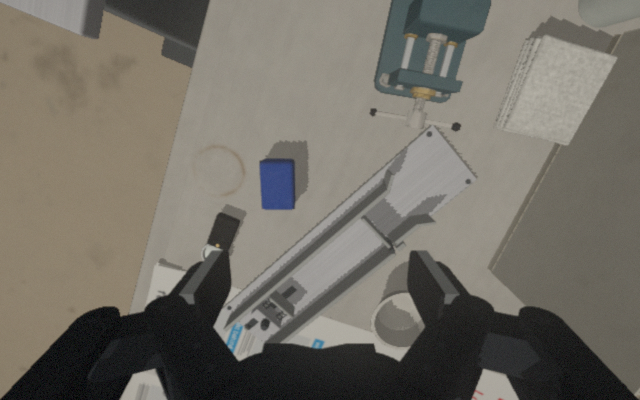

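Run:
```python
import pickle,cv2
o,c,p,d=pickle.load(open("w1.pkl","rb"))
cv2.imwrite("pics/w1a.png",cv2.resize(p[110:260,340:500,::-1],None,fx=4,fy=4,interpolation=cv2.INTER_CUBIC))
cv2.imwrite("pics/w1b.png",cv2.resize(p[210:350,190:380,::-1],None,fx=4,fy=4,interpolation=cv2.INTER_CUBIC))
```

```text
(no output)
```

View pics/w1a.png

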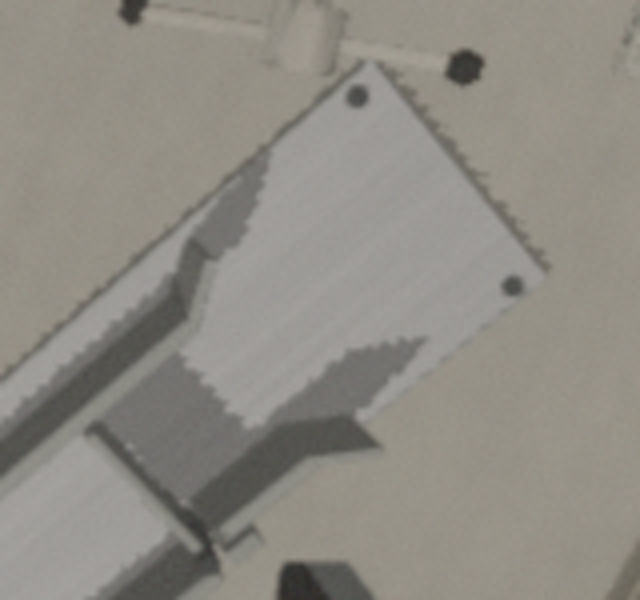

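View pics/w1b.png

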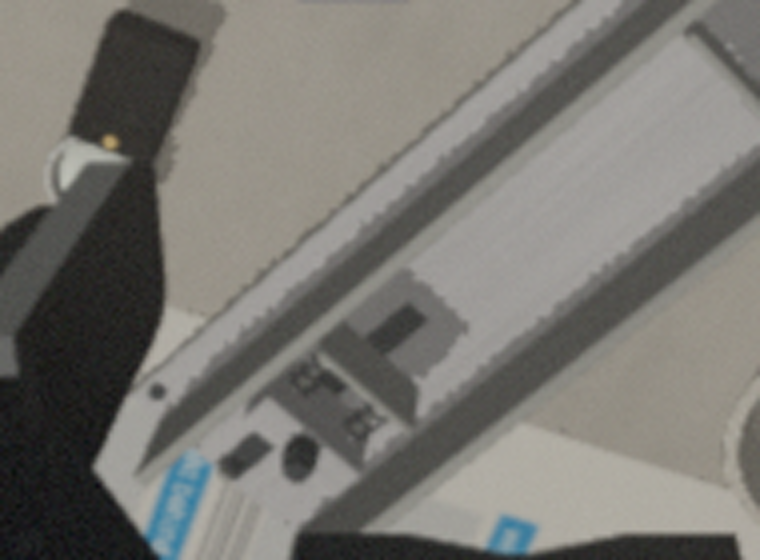

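Run:
```python
import pickle
from h import *
o,c,p,d=pickle.load(open("w1.pkl","rb"))
u=lambda q,x,y:(np.array(q,float)+.5)/4-.5+(x,y)
C=u([(373,58),(548,270),(0,380)],340,110);E=u([(575,4),(205,340),(105,440)],190,210)
A=onplane(c,C[:,0],C[:,1],.004)[:,:2];B=onplane(c,E[:,0],E[:,1],.004)[:,:2]
print(A.round(4),B.round(4), np.linalg.norm(A[0]-A[1]))
pts=np.r_[A[[0,2]],B];l=cv2.fitLine(pts.astype(np.float32),cv2.DIST_L2,0,0,0).ravel();th=np.arctan2(l[1],l[0]);th=th if th<0 else th-np.pi
print("edge dir",np.degrees(th), "front edge perp",np.degrees(np.arctan2(*(A[1]-A[0])[::-1]))-90)
e=np.array([np.cos(th),np.sin(th)]);f=np.array([-e[1],e[0]])
print("line resid",((pts-l[2:])@f*1e3).round(2))
org=A[:2].mean(0)+.135*e; print("origin from front corners",org)
G=u([(93,430)],340,110);g=onplane(c,G[:,0],G[:,1],.034)[:,:2];print("gate right tip",[( (g-org)@e*1e3).round(1),((g-org)@f*1e3).round(1)])
Q=u([(345,325),(412,420)],190,210);q=onplane(c,Q[:,0],Q[:,1],.028)[:,:2];print("plate?",((q-org)@e*1e3).round(1),((q-org)@f*1e3).round(1))
W=u([(190,318),(0,478)],340,110)
for L in [(-80,0),(-129,0)]: print(L,org+L[0]/1e3*e)
P=cloud(c,d); 
for q in [(225,232),(395,320)]: print(P[q[1],q[0]])
for zz in (.022,.026,.03):
  hsv=cv2.cvtColor(p,cv2.COLOR_RGB2HSV);m=cv2.inRange(hsv,(105,90,20),(130,255,255));m[300:]=0;m[:150]=0;m[:, :240]=0
v,uu=np.nonzero(m[:,:320]);r=onplane(c,uu,v,.026)[:,:2];print("box on plane",cv2.minAreaRect((r*1e3).astype(np.float32)))
```

```text
[[ 0.556  -0.0992]
 [ 0.6376 -0.136 ]
 [ 0.4926 -0.2338]] [[ 0.4884 -0.2443]
 [ 0.4156 -0.4098]
 [ 0.3947 -0.4639]] 0.08952638345027224
edge dir -113.84807 front edge perp -114.23713808375408
line resid [ 1.9  -1.62 -1.27 -0.86  1.85]
origin from front corners [ 0.54220475 -0.24105971]
gate right tip [array([-1.2]), array([-25.9])]
plate? [151.3 162. ] [-26.   15.4]
(-80, 0) [ 0.57454977 -0.16789006]
(-129, 0) [ 0.5943611  -0.12307365]
[ 0.3685026  -0.31977233  0.01570193]
[ 0.6358275  -0.36484601  0.00632456]
box on plane ((409.7503967285156, -233.08111572265625), (38.836509704589844, 57.65933609008789), 22.032245635986328)
```

Call:
jog_arm(jaw=[0, 0, 0, 0, 0, 0, 0, 0], linear=[[-0.025, 0.008, 0.02], [-0.0505, 0.016, 0.05], [-0.0505, 0.016, 0.085], [-0.0505, 0.016, 0.12], [-0.0505, 0.016, 0.15], [-0.0505, 0.016, 0.175], [-0.0505, 0.016, 0.19], [-0.0505, 0.016, 0.195]], delta_rot=[[0, 0, 0], [0, 0, 0], [0, 0, 0], [0, 0, 0], [0, 0, 0], [0, 0, 0], [0, 0, 0], [0, 0, 0]])

```text
clock: 2.82
eef_pos: [0.4079, -0.2317, 0.0505]
tool_rot: [0.982, 0.191, -0.002, -0.002]
ft_force: [0.2, -0.3, 0.2]
grip_width: 0.0853
```

```bash
sed -i 's/w1/w2/g' f.py; python3 f.py
```

```text
2.8167 [ 0.4079 -0.2317  0.0505] yaw 22.05487633095572 [-0.0051  0.0029 -1.    ] [ 0.19 -0.27  0.19]
[ 286  191   72  106 7171] [321.2832241  243.98507879] 0.17789780423208887
((409.2980651855469, -233.35397338867188), (38.98558807373047, 59.044742584228516), 21.803375244140625)
```

View pics/w2.png

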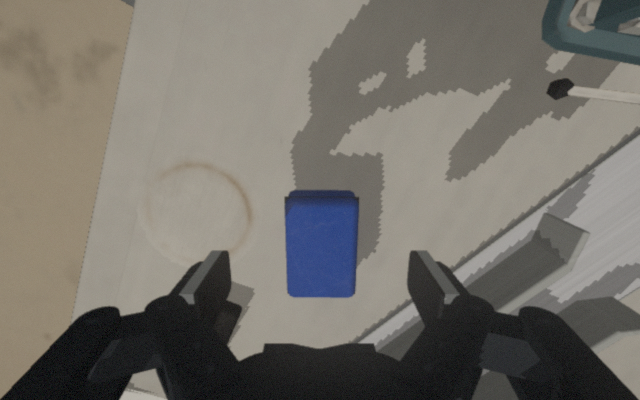

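Call:
jog_arm(jaw=[0, 0, 0, 0, 1, 1, 1, 1], linear=[[0.001, 0.001, 0.012], [0.001, 0.001, 0.024], [0.001, 0.001, 0.032], [0.001, 0.001, 0.032], [0.001, 0.001, 0.032], [0.001, 0.001, 0.032], [0.001, 0.001, 0.032], [0.001, 0.001, 0.032]], delta_rot=[[0, 0, 0], [0, 0, 0], [0, 0, 0], [0, 0, 0], [0, 0, 0], [0, 0, 0], [0, 0, 0], [0, 0, 0]])

```text
clock: 3.53
eef_pos: [0.4119, -0.2339, 0.0222]
tool_rot: [0.982, 0.191, 0.0, 0.001]
ft_force: [-4.0, 2.6, 49.4]
grip_width: 0.039
```

Call:
jog_arm(jaw=[1, 1, 1, 1, 1, 1, 1, 1], linear=[[0, 0, 0], [0, 0, 0], [0, 0, -0.01], [0, 0, -0.025], [0, 0, -0.05], [0, 0, -0.075], [0, 0, -0.09], [0, 0, -0.1]], delta_rot=[[0, 0, 0], [0, 0, 0], [0, 0, 0], [0, 0, 0], [0, 0, 0], [0, 0, 0], [0, 0, 0], [0, 0, 0]])

```text
clock: 4.2
eef_pos: [0.4121, -0.2339, 0.1232]
tool_rot: [0.982, 0.191, 0.001, 0.001]
ft_force: [-0.5, -0.7, -1.7]
grip_width: 0.0387
```

```bash
sed -i 's/w2/w3/g' f.py; python3 f.py
```

```text
4.2 [ 0.4121 -0.2339  0.1232] yaw 21.97967380989763 [ 0.0022 -0.0012 -1.    ] [-0.55 -0.72 -1.65]
[ 276  208   87  118 9799] [318.87641596 265.54260639] 0.2501719326218695
```

View pics/w3.png

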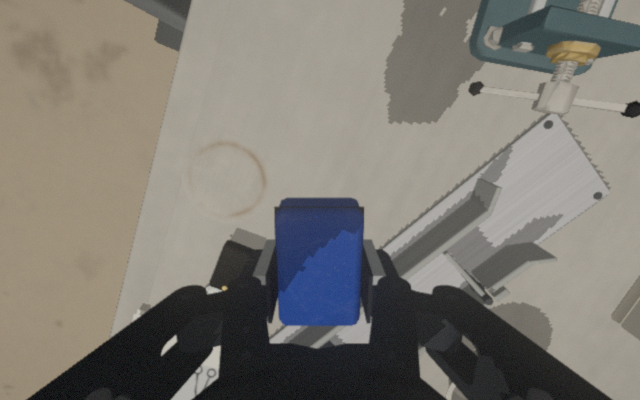

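Call:
jog_arm(jaw=[1, 1, 1, 1, 1, 1, 1, 1], linear=[[0.02, 0, 0], [0.05, 0, 0], [0.08, 0, 0], [0.11, 0, 0], [0.14, -0.001, 0], [0.165, -0.001, 0], [0.1753, -0.001, 0], [0.1753, -0.001, 0]], delta_rot=[[0, 0, 6], [0, 0, 13], [0, 0, 20], [0, 0, 27], [0, 0, 34], [0, 0, 41], [0, 0, 46.3], [0, 0, 46.3]])

```text
clock: 4.92
eef_pos: [0.5754, -0.1655, 0.1198]
tool_rot: [0.978, -0.21, -0.0, -0.0]
ft_force: [-0.3, -0.7, -2.6]
grip_width: 0.0389
```

```bash
sed -i 's/w3/w4/g' f.py; python3 f.py
```

```text
4.9167 [ 0.5754 -0.1655  0.1198] yaw -24.26006167887804 [-2.e-04  6.e-04 -1.e+00] [-0.35 -0.7  -2.6 ]
[ 275  208   88  118 9813] [318.76531132 265.27585855] 0.2469773843537344
```

View pics/w4.png

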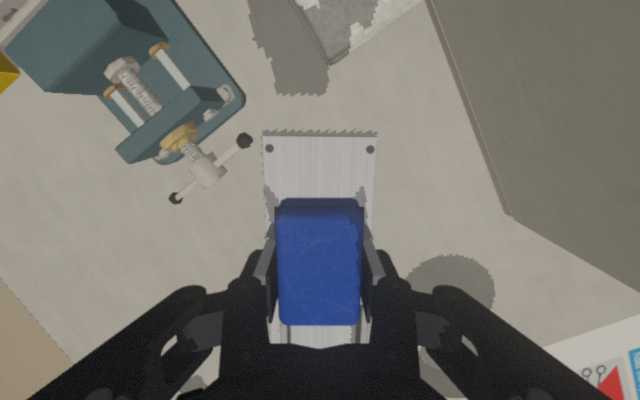

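Run:
```python
import pickle,cv2
o,c,p,d=pickle.load(open("w4.pkl","rb"))
cv2.imwrite("pics/w4a.png",cv2.resize(p[120:240,240:400,::-1],None,fx=5,fy=5,interpolation=cv2.INTER_CUBIC))
```

```text
(no output)
```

View pics/w4a.png

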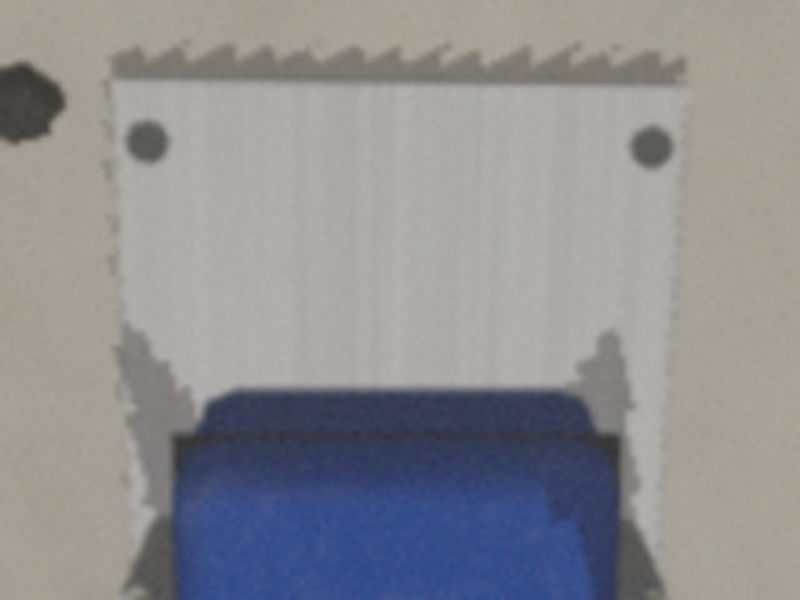

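Run:
```python
import pickle
from h import *
o,c,p,d=pickle.load(open("w4.pkl","rb"))
u=lambda q,x,y:(np.array(q,float)+.5)/5-.5+(x,y)
C=u([(112,78),(688,86),(130,530),(660,530)],240,120)
A=onplane(c,C[:,0],C[:,1],.004)[:,:2];print(A.round(4))
a=lambda v:np.degrees(np.arctan2(v[1],v[0]))
print("width",np.linalg.norm(A[1]-A[0]),"front dir-90",a(A[1]-A[0])-90,"edges",a(A[2]-A[0]),a(A[3]-A[1]))
P=cloud(c,d);print("box top",P[240:310:20,320].round(4)); 
B=u([(175,437),(620,437)],240,120);
# box back top edge
zt=np.median(P[240:300,300:340,2]);b=onplane(c,B[:,0],B[:,1],zt)[:,:2];print("box rear top",zt,b.round(4),a(b[1]-b[0])-90)
for th in (-114.3,):
  e=np.array([np.cos(np.radians(th)),np.sin(np.radians(th))]);f=np.array([-e[1],e[0]]);m=A[:2].mean(0)
  org=m+.135*e;print("org",org,"tcp lane",(o["eef_pos"][:2]-org)@e,(o["eef_pos"][:2]-org)@f,"box rear lane",(b.mean(0)-org)@e,(b.mean(0)-org)@f)
```

```text
[[ 0.5553 -0.1001]
 [ 0.6378 -0.1385]
 [ 0.5229 -0.1697]
 [ 0.6063 -0.2071]]
width 0.09101662508850751 front dir-90 -114.95467095540985 edges -114.97850189366184 -114.63041656595503
box top [[ 0.5828 -0.1496  0.1259]
 [ 0.5787 -0.1588  0.1252]
 [ 0.5744 -0.1684  0.1248]
 [ 0.5703 -0.1777  0.1256]]
box rear top 0.12491675931949736 [[ 0.5713 -0.1281]
 [ 0.6058 -0.1436]] -114.16836411244742
org [ 0.54097807 -0.24236917] tcp lane -0.0842014506049827 -0.00023095560242760577 box rear lane -0.11662570413587418 -0.0004594640066231878
```

Call:
jog_arm(jaw=[1, 1, 1, 1, 1, 1, 1, 1], linear=[[0, 0.003, 0.015], [0, 0.006, 0.035], [0, 0.006, 0.055], [0, 0.006, 0.07], [0, 0.006, 0.08], [0, 0.006, 0.087], [0, 0.006, 0.09], [0, 0.006, 0.09]], delta_rot=[[0, 0, 0.5], [0, 0, 0.5], [0, 0, 0.5], [0, 0, 0.5], [0, 0, 0.5], [0, 0, 0.5], [0, 0, 0.5], [0, 0, 0.5]])

```text
clock: 5.63
eef_pos: [0.5705, -0.1727, 0.0309]
tool_rot: [0.977, -0.215, -0.001, -0.0]
ft_force: [-0.8, 0.2, -1.6]
grip_width: 0.0389
```

Call:
jog_arm(jaw=[1, 1, 1, 1, 1, 1, 1, 1], linear=[[0, 0, 0.001], [0, 0, 0.002], [0, 0, 0.003], [0, 0, 0.004], [0, 0, 0.004], [0, 0, 0.004], [0, 0, 0.004], [0, 0, 0.004]], delta_rot=[[0, 0, 0], [0, 0, 0], [0, 0, 0], [0, 0, 0], [0, 0, 0], [0, 0, 0], [0, 0, 0], [0, 0, 0]])

```text
clock: 6.3
eef_pos: [0.5712, -0.1725, 0.0274]
tool_rot: [0.977, -0.215, 0.0, 0.0]
ft_force: [0.0, 1.0, -2.8]
grip_width: 0.039
```

Call:
jog_arm(jaw=[1, 1, 1, 1, 1, 1, 1, 1], linear=[[0, 0, 0.0005], [0, 0, 0.001], [0, 0, 0.0015], [0, 0, 0.002], [0, 0, 0.002], [0, 0, 0.002], [0, 0, 0.002], [0, 0, 0.002]], delta_rot=[[0, 0, 0], [0, 0, 0], [0, 0, 0], [0, 0, 0], [0, 0, 0], [0, 0, 0], [0, 0, 0], [0, 0, 0]])

```text
clock: 6.97
eef_pos: [0.5712, -0.1725, 0.0264]
tool_rot: [0.977, -0.215, 0.0, 0.0]
ft_force: [-1.3, 0.6, 5.3]
grip_width: 0.0386
```

Call:
jog_arm(jaw=[0.3, 0.3, 0.3, 0.3, 0.3, 0.3, 0.3, 0.3], linear=[[0, 0, 0], [0, 0, 0], [0, 0, 0], [0, 0, -0.005], [0, 0, -0.02], [0, 0, -0.04], [0, 0, -0.065], [0, 0, -0.09]], delta_rot=[[0, 0, 0], [0, 0, 0], [0, 0, 0], [0, 0, 0], [0, 0, 0], [0, 0, 0], [0, 0, 0], [0, 0, 0]])

```text
clock: 7.63
eef_pos: [0.5706, -0.1724, 0.1159]
tool_rot: [0.977, -0.215, -0.001, -0.0]
ft_force: [0.5, 0.0, -0.2]
grip_width: 0.0597
```

```bash
sed -i 's/w4/w5/g' f.py; python3 f.py
```

```text
7.6333 [ 0.5706 -0.1724  0.1159] yaw -24.82373359074799 [-1.4e-03  4.0e-04 -1.0e+00] [ 0.49  0.05 -0.22]
[ 294  166   53   79 3931] [319.89620962 205.83973544] 0.2429808872006947
((571.567138671875, -171.72227478027344), (59.43171691894531, 39.04010009765625), 65.20062255859375)
```

View pics/w5.png

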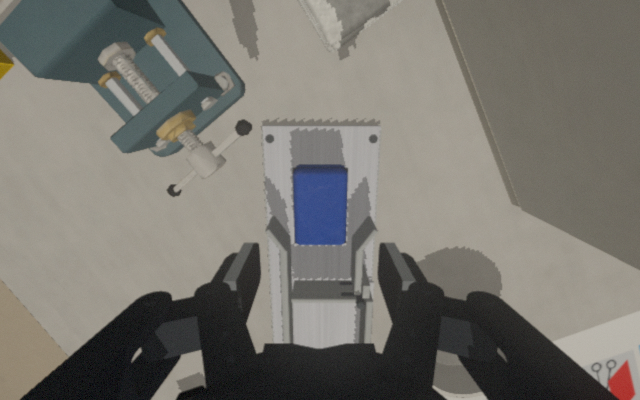

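Call:
jog_arm(jaw=[1, 1, 1, 1, 1, 1, 1, 1], linear=[[0.001, -0.015, 0], [0.001, -0.035, 0], [0.001, -0.052, 0], [0.001, -0.052, 0.005], [0.001, -0.052, 0.02], [0.001, -0.052, 0.04], [0.001, -0.052, 0.06], [0.001, -0.052, 0.07]], delta_rot=[[0, 0, 0], [0, 0, 0], [0, 0, 0], [0, 0, 0], [0, 0, 0], [0, 0, 0], [0, 0, 0], [0, 0, 0]])

```text
clock: 8.35
eef_pos: [0.5916, -0.125, 0.0417]
tool_rot: [0.977, -0.215, -0.003, 0.0]
ft_force: [-0.7, 0.0, 0.2]
grip_width: 0.0002
```

Run:
```python
from workcell import bot
from h import *
o=bot.get_obs();p,d=bot.camera("side");c=bot.calibration("side");print(o["eef_pos"].round(4),o["grip_width"],o["ft_force"].round(2))
np.savez("side1.npz",p=p,d=d)
u,v=proj(c,o["eef_pos"]).astype(int);print(u,v)
x0,y0=max(u-90,0),max(v-80,0)
cv2.imwrite("pics/s1.png",cv2.resize(p[y0:y0+140,x0:x0+180,::-1],None,fx=4,fy=4,interpolation=cv2.INTER_CUBIC));print(x0,y0)
P=cloud(c,d);q=P.reshape(-1,3);r=np.linalg.norm(q[:,:2]-o["eef_pos"][:2],axis=1)
s=q[(r<.022)&(q[:,2]>.012)];print(len(s),np.sort(s[:,2])[:20].round(4))
```

```text
[ 0.5916 -0.125   0.0417] 0.00020036016338922794 [-0.73  0.02  0.23]
277 302
187 222
543 [0.0137 0.0142 0.0151 0.0159 0.0163 0.0204 0.0252 0.026  0.0265 0.0274
 0.0278 0.028  0.0294 0.0299 0.0301 0.0303 0.0305 0.0308 0.0313 0.0319]
```

View pics/s1.png

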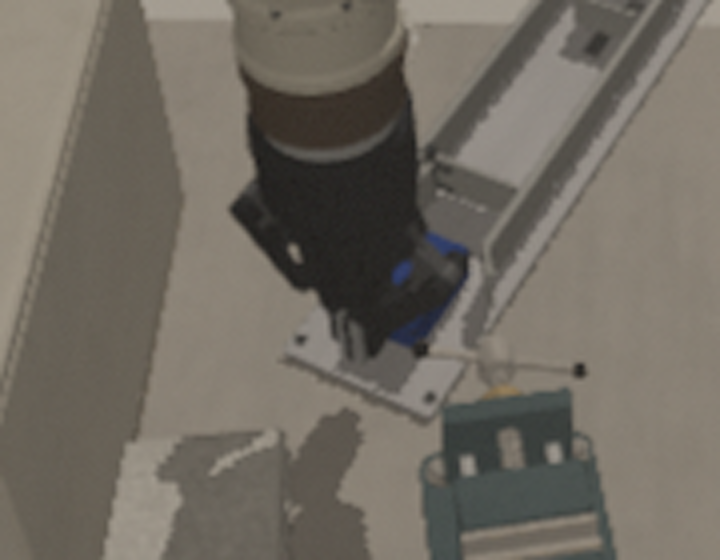

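Run:
```python
from workcell import bot
from h import *
o=bot.get_obs();print(o["eef_pos"])
c=bot.calibration("side");th=np.radians(-114.8);e=np.array([np.cos(th),np.sin(th)]);f=np.array([-e[1],e[0]])
for n in ("side0","side1"):
    P=cloud(c,np.load(n+".npz")["d"]).reshape(-1,3);q=P[:,:2]-(.541,-.2400);X=q@e*1e3;Y=q@f*1e3;Z=P[:,2]*1e3
    for y in range(-70,60,10):
        m=(X>-180)&(X<-90)&(Y>=y)&(Y<y+10)&(Z>45 )&(Z<130)
        print(n,y,m.sum(),(Z[m].min().round(),Z[m].max().round(),X[m].min().round(),X[m].max().round()) if m.any() else "")
```

```text
[ 0.59069381 -0.12489358  0.0404143 ]
side0 -70 31 (np.float64(48.0), np.float64(61.0), np.float64(-162.0), np.float64(-111.0))
side0 -60 19 (np.float64(49.0), np.float64(61.0), np.float64(-137.0), np.float64(-126.0))
side0 -50 23 (np.float64(55.0), np.float64(65.0), np.float64(-143.0), np.float64(-132.0))
side0 -40 0 
side0 -30 0 
side0 -20 0 
side0 -10 0 
side0 0 0 
side0 10 0 
side0 20 0 
side0 30 0 
side0 40 0 
side0 50 0 
side1 -70 64 (np.float64(49.0), np.float64(119.0), np.float64(-162.0), np.float64(-112.0))
side1 -60 98 (np.float64(52.0), np.float64(124.0), np.float64(-142.0), np.float64(-116.0))
side1 -50 117 (np.float64(57.0), np.float64(130.0), np.float64(-144.0), np.float64(-119.0))
side1 -40 54 (np.float64(71.0), np.float64(130.0), np.float64(-141.0), np.float64(-122.0))
side1 -30 87 (np.float64(70.0), np.float64(129.0), np.float64(-149.0), np.float64(-117.0))
side1 -20 156 (np.float64(46.0), np.float64(130.0), np.float64(-148.0), np.float64(-116.0))
side1 -10 64 (np.float64(45.0), np.float64(126.0), np.float64(-147.0), np.float64(-133.0))
side1 0 124 (np.float64(45.0), np.float64(128.0), np.float64(-148.0), np.float64(-134.0))
side1 10 44 (np.float64(48.0), np.float64(128.0), np.float64(-149.0), np.float64(-134.0))
side1 20 38 (np.float64(68.0), np.float64(115.0), np.float64(-142.0), np.float64(-135.0))
side1 30 61 (np.float64(72.0), np.float64(112.0), np.float64(-141.0), np.float64(-129.0))
side1 40 56 (np.float64(86.0), np.float64(123.0), np.float64(-141.0), np.float64(-132.0))
side1 50 42 (np.float64(98.0), np.float64(121.0), np.float64(-141.0), np.float64(-119.0))
```

Call:
jog_arm(jaw=[1, 1, 1, 1, 1, 1, 1, 1], linear=[[0.001, 0, 0], [0.002, 0, 0.002], [0.002, 0, 0.004], [0.002, 0, 0.006], [0.002, 0, 0.008], [0.002, 0, 0.008], [0.002, 0, 0.008], [0.002, 0, 0.008]], delta_rot=[[0, 0, 0], [0, 0, 0], [0, 0, 0], [0, 0, 0], [0, 0, 0], [0, 0, 0], [0, 0, 0], [0, 0, 0]])

```text
clock: 9.07
eef_pos: [0.5958, -0.1266, 0.0376]
tool_rot: [0.977, -0.215, 0.0, 0.0]
ft_force: [-0.7, 0.5, -0.1]
grip_width: 0.0
```

Call:
jog_arm(jaw=[1, 1, 1, 1, 1, 1, 1, 1], linear=[[0, 0, 0.002], [-0.001, 0, 0.004], [-0.002, 0, 0.006], [-0.002, 0, 0.008], [-0.002, 0, 0.008], [-0.002, 0.001, 0.008], [-0.002, 0.003, 0.008], [-0.002, 0.005, 0.008]], delta_rot=[[0, 0, 0], [0, 0, 0], [0, 0, 0], [0, 0, 0], [0, 0, 0], [0, 0, 0], [0, 0, 0], [0, 0, 0]])

```text
clock: 9.73
eef_pos: [0.5918, -0.1304, 0.0294]
tool_rot: [0.977, -0.215, 0.0, 0.0]
ft_force: [0.4, 0.2, 0.5]
grip_width: -0.0001
```

Call:
jog_arm(jaw=[1, 1, 1, 1, 1, 1, 1, 1], linear=[[0, 0.002, 0], [0, 0.005, 0], [0, 0.009, 0], [0, 0.014, 0], [0, 0.02, 0], [0, 0.025, 0], [0, 0.028, 0], [0, 0.03, 0]], delta_rot=[[0, 0, 0], [0, 0, 0], [0, 0, 0], [0, 0, 0], [0, 0, 0], [0, 0, 0], [0, 0, 0], [0, 0, 0]])

```text
clock: 10.4
eef_pos: [0.5789, -0.1581, 0.0294]
tool_rot: [0.977, -0.215, 0.0, -0.0]
ft_force: [1.3, 0.5, 1.1]
grip_width: 0.0001
```

```bash
sed -i 's/w5/w6/g' f.py; python3 f.py
cat > st.py <<'E'
from workcell import bot
from h import *
o=bot.get_obs();e=np.array([-.4195,-.9078]);f=np.array([.9078,-.4195]);q=o["eef_pos"][:2]-(.541,-.2424)
print(o["clock"],"lane mm",(q@e*1e3).round(1),(q@f*1e3).round(1),"z",o["eef_pos"][2].round(4),"F push",-(o["ft_force"][:2]@e).round(2),"lat",(o["ft_force"][:2]@f).round(2),"fz",o["ft_force"][2].round(2),"v",np.abs(o["joint_vel"]).max().round(4))
E
python3 st.py
```

```text
10.4 [ 0.5789 -0.1581  0.0294] yaw -24.86200137529951 [ 2.e-04  1.e-04 -1.e+00] [1.32 0.48 1.09]
[312 321  15  29 353] [318.83002833 335.7592068 ] 0.1565306034198281
10.45 lane mm -92.2 -0.9 z 0.0294 F push 0.14 lat 1.26 fz 0.13 v 0.0093
```

View pics/w6.png

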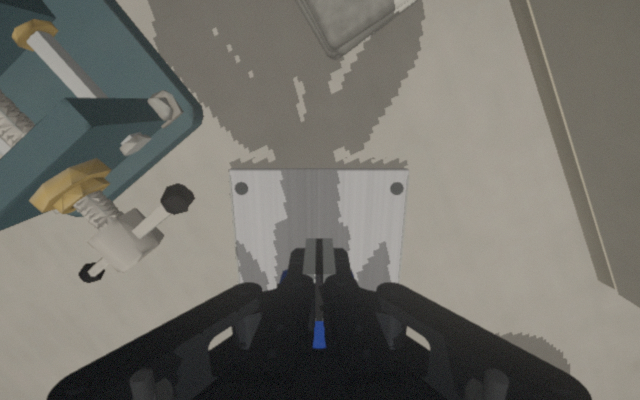

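```bash
cat > sc.py <<'E'
import sys
from workcell import bot
from h import *
n=sys.argv[1];p,d=bot.camera("scene")
cv2.imwrite(f"pics/{n}.png",cv2.resize(p[120:260,220:350,::-1],None,fx=4.2,fy=4.2,interpolation=cv2.INTER_CUBIC))
E
python3 sc.py c1
```

```text
(no output)
```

View pics/c1.png

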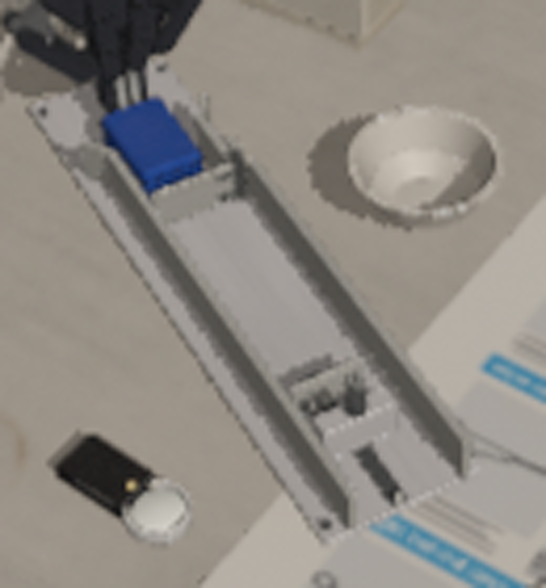

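Call:
jog_arm(jaw=[1, 1, 1, 1, 1, 1, 1, 1], linear=[[0, 0.003, 0], [0, 0.007, 0], [0, 0.012, 0], [0, 0.017, 0], [0, 0.022, 0], [0, 0.027, 0], [0, 0.032, 0], [0, 0.037, 0]], delta_rot=[[0, 0, 0], [0, 0, 0], [0, 0, 0], [0, 0, 0], [0, 0, 0], [0, 0, 0], [0, 0, 0], [0, 0, 0]])

```text
clock: 11.17
eef_pos: [0.5633, -0.1912, 0.0293]
tool_rot: [0.977, -0.215, -0.0, -0.0]
ft_force: [0.5, 1.5, -0.1]
grip_width: -0.0
```

```bash
python3 st.py; python3 sc.py c2
```

```text
11.1667 lane mm -55.8 -1.2 z 0.0293 F push 1.55 lat -0.12 fz -0.13 v 0.1046
```

View pics/c2.png

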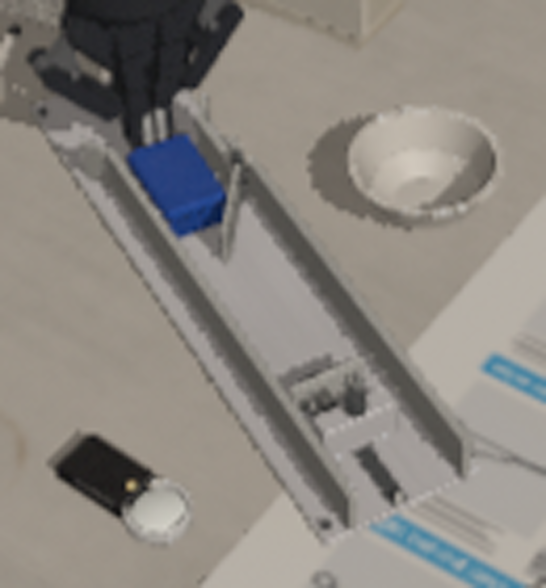

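Call:
jog_arm(jaw=[1, 1, 1, 1, 1, 1, 1, 1], linear=[[0, 0.005, 0], [0, 0.01, 0], [0, 0.015, 0], [0, 0.02, 0], [0, 0.025, 0], [0, 0.03, 0], [0, 0.035, 0], [0, 0.04, 0]], delta_rot=[[0, 0, 0], [0, 0, 0], [0, 0, 0], [0, 0, 0], [0, 0, 0], [0, 0, 0], [0, 0, 0], [0, 0, 0]])

```text
clock: 11.88
eef_pos: [0.5465, -0.228, 0.0293]
tool_rot: [0.977, -0.215, -0.0, 0.0]
ft_force: [0.7, 0.4, -0.3]
grip_width: 0.0
```

Call:
jog_arm(jaw=[1, 1, 1, 1, 1, 1, 1, 1], linear=[[0, 0.005, 0], [0, 0.01, 0], [0, 0.015, 0], [0, 0.02, 0], [0, 0.025, 0], [0, 0.03, 0], [0, 0.035, 0], [0, 0.038, 0]], delta_rot=[[0, 0, 0], [0, 0, 0], [0, 0, 0], [0, 0, 0], [0, 0, 0], [0, 0, 0], [0, 0, 0], [0, 0, 0]])

```text
clock: 12.55
eef_pos: [0.5304, -0.2625, 0.0293]
tool_rot: [0.977, -0.215, -0.0, 0.0]
ft_force: [-0.3, 1.2, -0.0]
grip_width: -0.0
```

```bash
python3 st.py; python3 sc.py c3;python3 st.py
```

```text
12.55 lane mm 22.7 -1.2 z 0.0293 F push 1.01 lat -0.78 fz -0.02 v 0.0565
12.6 lane mm 23.2 -1.0 z 0.0293 F push -0.29 lat 0.72 fz -0.05 v 0.0144
```

View pics/c3.png

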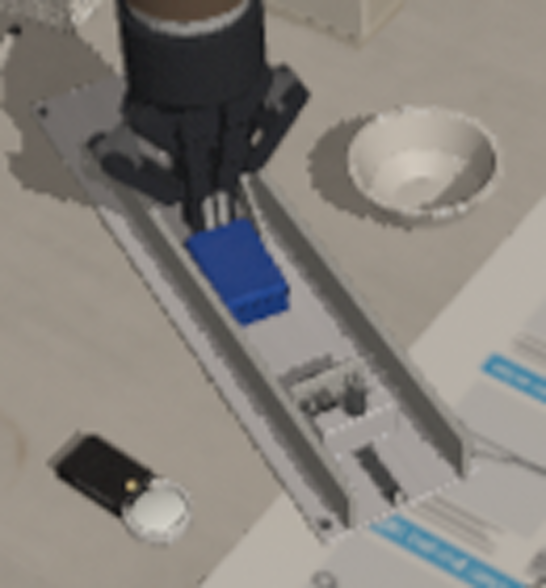

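Call:
jog_arm(jaw=[1, 1, 1, 1, 1, 1, 1, 1], linear=[[0, 0.004, 0], [0, 0.008, 0], [0, 0.012, 0], [0, 0.016, 0], [0, 0.02, 0], [0, 0.024, 0], [0, 0.028, 0], [0, 0.031, 0]], delta_rot=[[0, 0, 0], [0, 0, 0], [0, 0, 0], [0, 0, 0], [0, 0, 0], [0, 0, 0], [0, 0, 0], [0, 0, 0]])

```text
clock: 13.27
eef_pos: [0.5177, -0.2905, 0.0293]
tool_rot: [0.977, -0.215, 0.0, 0.0]
ft_force: [1.3, 1.5, 1.0]
grip_width: 0.0001
```

```bash
python3 st.py; python3 sc.py c4;python3 st.py
```

```text
13.2667 lane mm 53.4 -1.0 z 0.0293 F push 1.88 lat 0.56 fz 0.97 v 0.0579
13.3167 lane mm 54.0 -1.1 z 0.0293 F push 0.34 lat -0.62 fz -0.03 v 0.0133
```

View pics/c4.png

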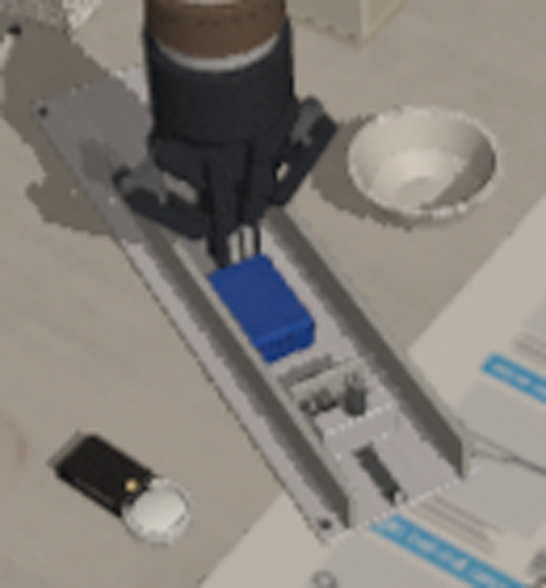

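Call:
jog_arm(jaw=[1, 1, 1, 1, 1, 1, 1, 1], linear=[[0, 0.002, 0], [0, 0.004, 0], [0, 0.006, 0], [0, 0.008, 0], [0, 0.01, 0], [0, 0.012, 0], [0, 0.012, 0], [0, 0.012, 0]], delta_rot=[[0, 0, 0], [0, 0, 0], [0, 0, 0], [0, 0, 0], [0, 0, 0], [0, 0, 0], [0, 0, 0], [0, 0, 0]])

```text
clock: 13.98
eef_pos: [0.5127, -0.3013, 0.0293]
tool_rot: [0.977, -0.215, -0.0, 0.0]
ft_force: [-0.8, 0.1, -0.4]
grip_width: -0.0
```

```bash
python3 st.py; python3 sc.py c5;python3 st.py
```

```text
13.9833 lane mm 65.3 -1.0 z 0.0293 F push -0.2 lat -0.75 fz -0.42 v 0.0024
14.0333 lane mm 65.2 -1.0 z 0.0294 F push -0.37 lat -0.46 fz -0.05 v 0.0039
```

View pics/c5.png

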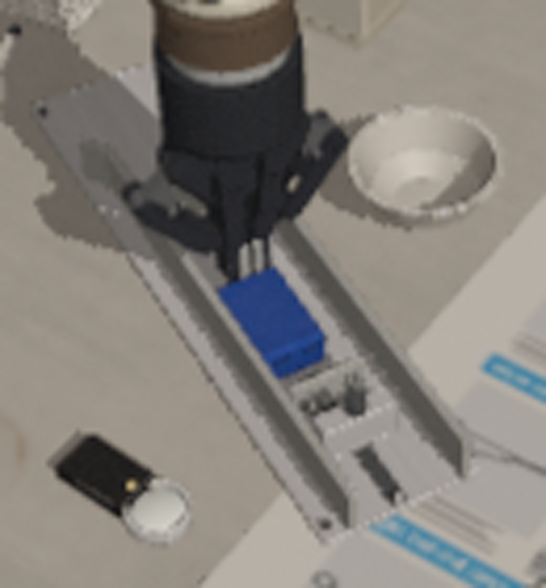

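Call:
jog_arm(jaw=[1, 1, 1, 1, 1, 1, 1, 1], linear=[[0, 0.001, 0], [0, 0.002, 0], [0, 0.003, 0], [0, 0.004, 0], [0, 0.005, 0], [0, 0.006, 0], [0, 0.006, 0], [0, 0.006, 0]], delta_rot=[[0, 0, 0], [0, 0, 0], [0, 0, 0], [0, 0, 0], [0, 0, 0], [0, 0, 0], [0, 0, 0], [0, 0, 0]])

```text
clock: 14.7
eef_pos: [0.5102, -0.3065, 0.0293]
tool_rot: [0.977, -0.215, -0.0, 0.0]
ft_force: [-0.5, -0.5, -0.1]
grip_width: -0.0004
```

```bash
python3 st.py
```

```text
14.7 lane mm 71.1 -1.0 z 0.0293 F push -0.64 lat -0.25 fz -0.12 v 0.0021
```

Call:
jog_arm(jaw=[1, 1, 1, 1, 1, 1, 1, 1], linear=[[0, 0.001, 0], [0, 0.002, 0], [0, 0.003, 0], [0, 0.004, 0], [0, 0.004, 0], [0, 0.004, 0], [0, 0.004, 0], [0, 0.004, 0]], delta_rot=[[0, 0, 0], [0, 0, 0], [0, 0, 0], [0, 0, 0], [0, 0, 0], [0, 0, 0], [0, 0, 0], [0, 0, 0]])

```text
clock: 15.37
eef_pos: [0.5086, -0.3101, 0.0293]
tool_rot: [0.977, -0.215, -0.0, 0.0]
ft_force: [-1.2, -0.2, -0.1]
grip_width: 0.0001
```

```bash
python3 st.py; python3 sc.py c6;python3 st.py
```

```text
15.3667 lane mm 75.0 -1.1 z 0.0293 F push -0.63 lat -0.99 fz -0.13 v 0.0017
15.4167 lane mm 75.0 -1.0 z 0.0293 F push -0.34 lat -0.46 fz -0.54 v 0.002
```

View pics/c6.png

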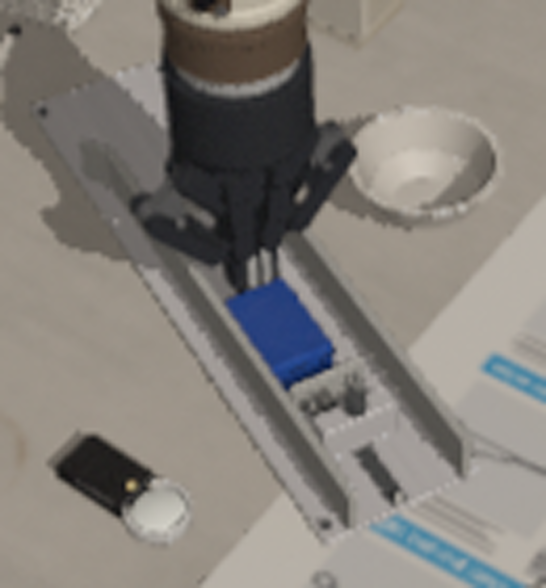

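Call:
jog_arm(jaw=[1, 1, 1, 1, 1, 1, 1, 1], linear=[[0, 0.001, 0], [0, 0.002, 0], [0, 0.003, 0], [0, 0.004, 0], [0, 0.004, 0], [0, 0.004, 0], [0, 0.004, 0], [0, 0.004, 0]], delta_rot=[[0, 0, 0], [0, 0, 0], [0, 0, 0], [0, 0, 0], [0, 0, 0], [0, 0, 0], [0, 0, 0], [0, 0, 0]])

```text
clock: 16.08
eef_pos: [0.5069, -0.3137, 0.0294]
tool_rot: [0.977, -0.215, 0.0, 0.0]
ft_force: [-0.6, -0.3, -0.0]
grip_width: 0.0003
```

```bash
python3 st.py
```

```text
16.0833 lane mm 79.0 -1.0 z 0.0294 F push -0.54 lat -0.42 fz -0.03 v 0.0012
```

Call:
jog_arm(jaw=[1, 1, 1, 1, 1, 1, 1, 1], linear=[[0, 0.001, 0], [0, 0.002, 0], [0, 0.003, 0], [0, 0.004, 0], [0, 0.004, 0], [0, 0.004, 0], [0, 0.004, 0], [0, 0.004, 0]], delta_rot=[[0, 0, 0], [0, 0, 0], [0, 0, 0], [0, 0, 0], [0, 0, 0], [0, 0, 0], [0, 0, 0], [0, 0, 0]])

```text
clock: 16.75
eef_pos: [0.5052, -0.3174, 0.0293]
tool_rot: [0.977, -0.215, -0.0, 0.0]
ft_force: [-0.5, -0.1, 0.5]
grip_width: -0.0001
```

```bash
python3 st.py
```

```text
16.75 lane mm 83.1 -1.1 z 0.0293 F push -0.28 lat -0.46 fz 0.53 v 0.0027
```

Call:
jog_arm(jaw=[1, 1, 1, 1, 1, 1, 1, 1], linear=[[0, 0.001, 0], [0, 0.002, 0], [0, 0.003, 0], [0, 0.003, 0], [0, 0.003, 0], [0, 0.003, 0], [0, 0.003, 0], [0, 0.003, 0]], delta_rot=[[0, 0, 0], [0, 0, 0], [0, 0, 0], [0, 0, 0], [0, 0, 0], [0, 0, 0], [0, 0, 0], [0, 0, 0]])

```text
clock: 17.42
eef_pos: [0.504, -0.32, 0.0293]
tool_rot: [0.977, -0.215, -0.0, 0.0]
ft_force: [0.4, -0.1, 0.3]
grip_width: 0.0002
```

```bash
python3 st.py;python3 sc.py c7;python3 st.py
```

```text
17.4167 lane mm 86.0 -1.0 z 0.0293 F push 0.1 lat 0.36 fz 0.27 v 0.002
17.4667 lane mm 86.0 -1.0 z 0.0293 F push 0.82 lat 0.79 fz -0.25 v 0.0013
```

View pics/c7.png

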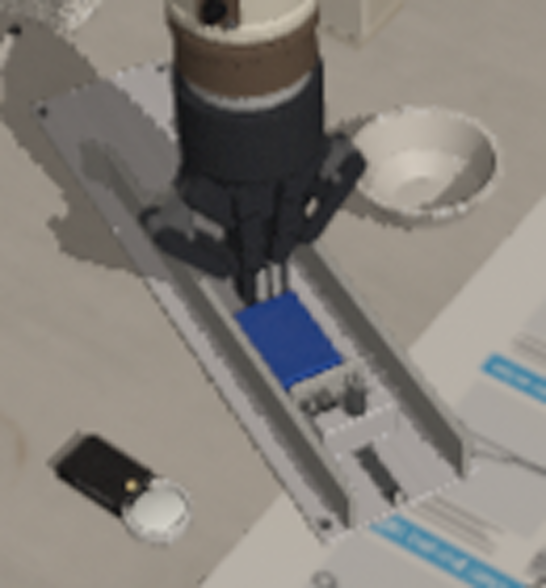

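Call:
jog_arm(jaw=[1, 1, 1, 1, 1, 1, 1, 1], linear=[[0, 0.001, 0], [0, 0.002, 0], [0, 0.002, 0], [0, 0.002, 0], [0, 0.002, 0], [0, 0.002, 0], [0, 0.002, 0], [0, 0.002, 0]], delta_rot=[[0, 0, 0], [0, 0, 0], [0, 0, 0], [0, 0, 0], [0, 0, 0], [0, 0, 0], [0, 0, 0], [0, 0, 0]])

```text
clock: 18.13
eef_pos: [0.5032, -0.3218, 0.0293]
tool_rot: [0.977, -0.215, -0.0, 0.0]
ft_force: [-0.4, -0.1, 0.5]
grip_width: 0.0003
```

```bash
python3 st.py
```

```text
18.1333 lane mm 88.0 -1.0 z 0.0293 F push -0.3 lat -0.31 fz 0.51 v 0.0018
```

Call:
jog_arm(jaw=[1, 1, 1, 1, 1, 1, 1, 1], linear=[[0, 0.001, 0], [0, 0.002, 0], [0, 0.002, 0], [0, 0.002, 0], [0, 0.002, 0], [0, 0.002, 0], [0, 0.002, 0], [0, 0.002, 0]], delta_rot=[[0, 0, 0], [0, 0, 0], [0, 0, 0], [0, 0, 0], [0, 0, 0], [0, 0, 0], [0, 0, 0], [0, 0, 0]])

```text
clock: 18.8
eef_pos: [0.5025, -0.3232, 0.0293]
tool_rot: [0.977, -0.215, 0.0, -0.0]
ft_force: [0.8, 4.9, 2.1]
grip_width: 0.0002
```

```bash
python3 st.py
```

```text
18.8 lane mm 89.5 -1.1 z 0.0293 F push 4.75 lat -1.32 fz 2.05 v 0.003
```

Call:
jog_arm(jaw=[1, 1, 1, 1, 1, 1, 1, 1], linear=[[0, 0.0005, 0], [0, 0.001, 0], [0, 0.0015, 0], [0, 0.002, 0], [0, 0.0025, 0], [0, 0.0025, 0], [0, 0.0025, 0], [0, 0.0025, 0]], delta_rot=[[0, 0, 0], [0, 0, 0], [0, 0, 0], [0, 0, 0], [0, 0, 0], [0, 0, 0], [0, 0, 0], [0, 0, 0]])

```text
clock: 19.47
eef_pos: [0.5017, -0.3248, 0.0293]
tool_rot: [0.977, -0.215, 0.0, -0.001]
ft_force: [2.0, 7.8, 1.6]
grip_width: -0.0002
```

```bash
python3 st.py
```

```text
19.4667 lane mm 91.3 -1.2 z 0.0293 F push 7.89 lat -1.5 fz 1.6 v 0.0015
```

Call:
jog_arm(jaw=[1, 1, 1, 1, 1, 1, 1, 1], linear=[[0, 0.0006, 0], [0, 0.0006, 0], [0, 0.0006, 0], [0, 0.0006, 0], [0, 0.0006, 0], [0, 0.0006, 0], [0, 0.0006, 0], [0, 0.0006, 0]], delta_rot=[[0, 0, 0], [0, 0, 0], [0, 0, 0], [0, 0, 0], [0, 0, 0], [0, 0, 0], [0, 0, 0], [0, 0, 0]])

```text
clock: 20.13
eef_pos: [0.5015, -0.3251, 0.0293]
tool_rot: [0.977, -0.214, 0.0, -0.001]
ft_force: [3.0, 8.0, 2.0]
grip_width: 0.0001
```

```bash
python3 st.py
```

```text
20.1333 lane mm 91.6 -1.2 z 0.0293 F push 8.54 lat -0.68 fz 2.05 v 0.0015
```

Call:
jog_arm(jaw=[1, 1, 1, 1, 1, 1, 1, 1], linear=[[0, 0, 0], [0, 0, 0], [0, 0, 0], [0, 0, 0], [0, 0, 0], [0, 0, 0], [0, 0, 0], [0, 0, 0]], delta_rot=[[0, 0, 0], [0, 0, 0], [0, 0, 0], [0, 0, 0], [0, 0, 0], [0, 0, 0], [0, 0, 0], [0, 0, 0]])

```text
clock: 20.8
eef_pos: [0.5015, -0.3251, 0.0293]
tool_rot: [0.977, -0.214, 0.0, -0.001]
ft_force: [2.1, 7.3, 1.8]
grip_width: 0.0
```

```bash
python3 st.py
```

```text
20.8 lane mm 91.6 -1.2 z 0.0293 F push 7.49 lat -1.18 fz 1.83 v 0.0009
```

Call:
jog_arm(jaw=[1, 1, 1, 1, 1, 1, 1, 1], linear=[[0, -0.001, 0], [0, -0.002, 0], [0, -0.003, 0], [0, -0.004, 0], [0, -0.005, 0], [0, -0.007, 0], [0, -0.009, 0], [0, -0.011, 0]], delta_rot=[[0, 0, 0], [0, 0, 0], [0, 0, 0], [0, 0, 0], [0, 0, 0], [0, 0, 0], [0, 0, 0], [0, 0, 0]])

```text
clock: 21.47
eef_pos: [0.5057, -0.317, 0.0293]
tool_rot: [0.977, -0.215, 0.0, 0.001]
ft_force: [0.6, -0.1, 0.3]
grip_width: 0.0001
```

```bash
python3 st.py
```

```text
21.4667 lane mm 82.6 -0.8 z 0.0293 F push 0.16 lat 0.63 fz 0.33 v 0.0416
```

Call:
jog_arm(jaw=[1, 1, 1, 1, 1, 1, 1, 1], linear=[[0, 0, 0], [0, 0, -0.01], [0, 0, -0.025], [0, 0, -0.045], [0, 0, -0.07], [0, 0, -0.1], [0, 0, -0.13], [0, 0, -0.15]], delta_rot=[[0, 0, 0], [0, 0, 0], [0, 0, 0], [0, 0, 0], [0, 0, 0], [0, 0, 0], [0, 0, 0], [0, 0, 0]])

```text
clock: 22.13
eef_pos: [0.5065, -0.3172, 0.1835]
tool_rot: [0.977, -0.215, 0.002, 0.001]
ft_force: [0.4, -0.5, 1.3]
grip_width: -0.0003
```

Call:
jog_arm(jaw=[1, 1, 1, 1, 1, 1, 1, 1], linear=[[-0.01, 0, -0.01], [-0.03, 0, -0.03], [-0.05, 0, -0.05], [-0.07, 0, -0.05], [-0.09, 0, -0.05], [-0.1, 0, -0.05], [-0.1, 0, -0.05], [-0.1, 0, -0.05]], delta_rot=[[0, 0, 0], [0, 0, 0], [0, 0, 0], [0, 0, 0], [0, 0, 0], [0, 0, 0], [0, 0, 0], [0, 0, 0]])

```text
clock: 22.8
eef_pos: [0.415, -0.2747, 0.2304]
tool_rot: [0.977, -0.215, 0.001, 0.0]
ft_force: [0.6, -0.5, -0.0]
grip_width: 0.0001
```

```bash
python3 st.py;python3 sc.py c8; sed -i 's/w6/w7/g' f.py; python3 f.py
```

```text
22.8 lane mm 82.2 -100.9 z 0.2304 F push -0.17 lat 0.72 fz -0.01 v 0.0302
22.85 [ 0.4155 -0.2749  0.2301] yaw -24.830878675731967 [ 0.0016 -0.0012 -1.    ] [-0.11  0.22 -0.09]
[ 382  190   36   49 1544] [399.52784974 214.17681347] 0.35718443832103214
((480.72808837890625, -356.3921813964844), (58.50327682495117, 35.4680290222168), 65.49187469482422)
```

View pics/c8.png

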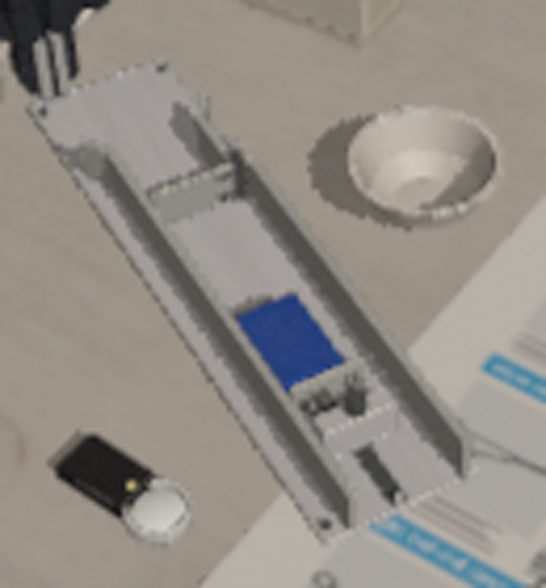

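View pics/w7.png

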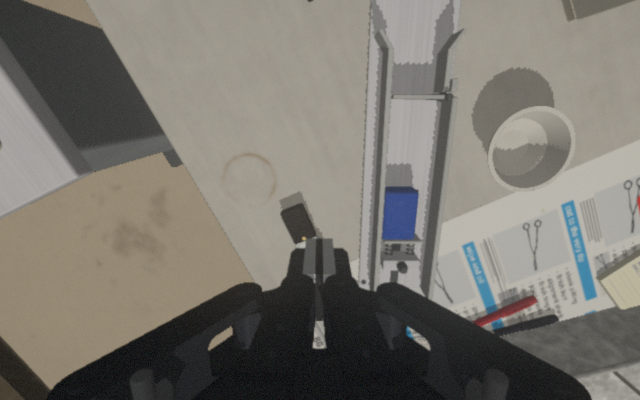

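```bash
python3 -c "
from workcell import bot
print(bot.job_done())"
```

```text
the job is handed in; nothing more can be done
None
```

The box is through the swing gate and resting against the buffer plate, and the gate has shut behind it. I handed the job in at about 23 s of the 69 s allowed.

- **Placing:** I gripped the small box beside the lane and set it down on the loading apron. It lay along the lane within about 3 mm of the load spot.
- **Pushing and pressing:** I released it and pushed it with shut fingers. The plate was found by touch at about lane x = 160 mm. I held it for about 1.3–2 s. The push readings during the hold were 7.9, 8.5 and 7.5 N, and no reading was above 8.5 N. The force on the plate itself may be up to about 1 N lower because of lane friction.
- **Withdrawing:** I backed the fingers off 11 mm, lifted them straight up and moved clear.

**Last checks:** The final scene and wrist pictures show the gate leaf shut and the box straight in the lane with no visible gap to the plate. The bowl and magnifier look untouched, and the robot is touching nothing.

**What went wrong or disagreed:**
- When closing on the box, I lowered the tool slightly too far and it pressed down on the table with about 49 N, read at the wrist. That is under the 120 N wrist limit. It is above 40 N, but I took that limit to cover the arm and gripper body, not the fingers or box. The table contact was through the fingertips or the gripped box; I could not tell which.
- The fixed cameras disagreed on the lane position by about 10 mm, so I used the wrist camera for placing.

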